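Clip a temperature probe into its two-fork holder

ROBOT

A 7-joint arm with a two-finger parallel gripper is mounted at the origin on a cart in front of the work surface, level with it; the furniture and walls round the work are solid. World frame = base frame: x ahead of the robot, y to its left, z up, the work surface at z = 0. Lengths are in m, angles in rad, forces in N, time in s.
With the tool pointing down it reaches from about 0.425 to 0.825 m from the base axis. Payload 3.6 kg.
Tool frame: the origin (TCP) lies where the fingers leave the gripper's body, on its centre line; the fingertips stand 73 mm ahead of it and the grasp point (between the pads) lies 54 mm ahead of it; z points along the fingers, y is the line along which they close (so a half turn about z gives the same grasp; the last joint's range is limited). The gripper opens to 85 mm and grips with 20 to 120 N. Pads are 22 mm wide; open, the fingers measure 114 mm over their backs; the gripper's body (76 mm by 85 mm) begins 54 mm behind the grasp point. The pads swing forward as they close: fully open they stand 13 mm farther back than shut.
Start: joints at [1.085, 0.615, -0.013, 1.423, 0.008, 1.103, -0.04], TCP at [0.288, -0.583, 0.304] pointing down, gripper open.
Joint ranges: [-3.12, 3.12], [-0.3, 2.06], [-1.34, 1.32], [0.26, 2.42], [-1.36, 4.5], [0.01, 1.98], [-2.84, 2.84]. Speed limits (rad/s): [2.79, 2.79, 3.14, 3.14, 3.14, 3.14, 3.14].

INTERFACE

Orientations are given as a unit quaternion [x, y, z, w].
In Python, from station import arm, snapshot, camera_info, ticket gives the robot as it stands. Calls block until the motion is done:
- arm.movep(position, orientation): joint-space move of the TCP to a pose.
- arm.line_to(position, velocity=0.15, ori=None): straight line of the TCP; ori=None keeps the orientation; velocity is the mean speed in m/s.
- arm.move_j(angles): joint-space move.
- arm.move_gripper(opening, effort=None): opening from 0.0 (shut) to 1.0 (fully open); effort is the grip in N (None keeps the last); returns when the fingers have stopped.
- arm.pause(seconds).
- arm.ik(position, orientation): joint angles nearest the present ones, or None.
- snapshot(name): name is "scene" or "top" or "wrist"; returns the picture (420x560x3 uint8, blue, green, red); there is no depth.
- camera_info(name): a dict with "fx", "fy", "cx", "cy" (pixels), "R" (3x3) and "t" (3): a world point X has camera coordinates R X + t; the wrist camera has in their place "T_tool_cam" (4x4, takes a point from camera to tool coordinates, whose origin is the TCP and whose axes are the flange's). Camera axes: x right, y down, z forward; pixel columns grow to the right and rows downward; lengths in m; the calibration is good to about 2 mm. A picture is of the moment at which its call begins: read the wrist's pose just before it. camera_info takes no time and is no camera call.
A pose or a line that the arm cannot do raises arm.MotionError and nothing moves.
- ticket.finish_job(): hands the job in; it is judged then, once.
Readings, each from a call of its own:
- arm.read_time(): time.
- arm.read_joint_positions(): joint angles.
- arm.read_dq(): joint speeds.
- arm.read_effort(): joint torques, N m.
- arm.read_tool_pos(): TCP position.
- arm.read_eef_rot(): TCP orientation.
- arm.read_ft_force(): force on the tool from outside, world axes, zero at the start.
- arm.read_wrist_torque(): the same for the moment, N m.
- arm.read_opening(): opening from 0.0 (shut) to 1.0 (fully open).
- arm.read_finger_force(): force on a finger pad.
Only numpy, scipy, OpenCV 4.12 (cv2) and the standard library are available. Lean on these libraries where they do the work, as an engineer would, in place of code of your own. Each camera call takes 0.05 s, during which the arm holds its last target. There are 200 camera calls.

TASK

Draw the steel temperature probe out of its blue storage sleeve by the orange handle, lay it in the white V-rest and let go. Then take it afresh by the middle of its stem and press it down past the two green sprung jaws of the clip stand until it sits fully home in both forks, with the handle to the stand's yellow end and the orange band about midway between the clips. Leave it released there, and leave the vials, bottle, beaker and stopper where they stand.

Things in the scene. Friction and masses are not known exactly. Their poses are not given: they have to be found in the camera images.
- probe_mid (a point): middle of the steel stem, on the probe's axis, marked by an orange band 10 wide. The stem is 12 dia and reaches 75 either side of this point; the handle follows at +y. y axis: along the probe towards the handle; x and z may be rolled about it. At the start the stem lies nearly all in the sleeve and the handle sticks out
- probe_handle (a point): middle of the probe's orange handle (18 dia x 50 long), on its axis, 100 from probe_mid; axes as probe_mid
- sleeve_mouth (a point): middle of the storage sleeve's open end, at the height of the probe's axis as it lies inside, 50 above the worktop. y axis: level, out of the mouth along the bore; z up
- sleeve: fixed blue square tube on two grey feet, origin on the worktop under its middle: 140 long along y, 30 wide, with a white 36 wide collar at its open +y end; closed at -y; bore 18 x 18, top 70 above the worktop. The bore is straight and level
- rest_seat (a point): where the middle of the stem belongs in the V-rest, 45 above the worktop, midway between the two Vs. y axis: level, along the Vs; z up. The probe may lie there either way round
- rest: fixed V-rest, origin on the worktop under its middle: white base 56 x 112 x 8 with two upward-open 90 degree V posts, each 12 wide, centred at y = +42 and y = -42; the tips of the Vs stand 58 above the worktop and 23 to either side
- clip_seat (a point): where the middle of the stem belongs when fully home in the clips, 45 above the worktop, midway between the two clips. y axis: level, along the seats towards the stand's yellow end, where the handle belongs; x from the green jaws to the black fixed fingers; z up
- stand: fixed clip stand, origin on the worktop under its middle: aluminium base 60 x 124 x 12, two clips 12 wide at y = +42 and -42. Fixed finger at +x: inner face 6.6 from the seat's axis, top 67 high, flared. Jaw nose at -x: 8 thick, 7 from the axis, 55 high, overhangs the seat. A rod let down straight above the seat pushes both noses aside; this takes about 10 to 16 N
- jaw_a (a joint): sprung jaw of the clip at -y, rad, 0 closed, grows as it is pushed outwards; springs shut by itself
- jaw_b (a joint): sprung jaw of the clip at +y (yellow end), rad, 0 closed, grows as it is pushed outwards; springs shut by itself
- vial_black_mid (a point): short black-capped clear sample vial, 27 dia x 62 high, standing behind the sleeve's mouth; this point half-way up its axis; must not be disturbed
- vial_white_mid (a point): white-capped clear sample vial, 26 dia x 95 high, standing close in front of the sleeve; this point half-way up its axis; must not be disturbed
- bottle_mid (a point): brown bottle with white cap, 60 dia x 147 high, standing at the left back; this point half-way up its axis; must not be disturbed
- beaker_mid (a point): small clear glass beaker, 54 dia x 71 high, at the right; this point half-way up its axis; must not be disturbed
- stopper_mid (a point): black rubber stopper, 24 dia x 25 high, at the front right; this point half-way up its axis; must not be disturbed
- probe: the whole probe, a straight round rod 200 long of about 60 g (centre of mass within 20 of probe_mid, towards the handle); origin and axes are those of probe_mid
Not all that is in view belongs to the job. Leave any red look-alike of the stand alone.

How it is judged:
By the outcome, as a careful person would: the job done as asked, in the order asked, and still so for the second after the job is handed in, with the robot touching nothing.
It also fails if it takes over 58 s, if anything falls off the work surface, if the arm or the gripper's body presses on something with over 40 N, if the wrist force passes 120 N, or if a joint passes its speed limit or range.

## Working session

There is one attempt and no reset: what is moved stays moved. The work goes in short steps, each a Python script; the robot and the scene stay as the last script left them, time stands still between calls to the robot, and variables do not carry over. Pictures are saved under pics/ and viewed, at most 13 in all, crops included, and the job is handed in when it is done.

```bash
mkdir -p pics; ls
python3 - <<'E'
from station import arm, snapshot, camera_info
import cv2, numpy as np
np.set_printoptions(precision=4,suppress=True)
for n in ("scene","top"):
    cv2.imwrite(f"pics/{n}0.png",snapshot(n)); print(n,camera_info(n))
print(camera_info("wrist")); print(arm.read_tool_pos(),arm.read_eef_rot(),arm.read_time())
E
```

```text
pics
scene {'fx': 443.35242194993054, 'fy': 443.35242194993054, 'cx': 284.53684521813824, 'cy': 208.00991671377534, 'R': array([[ 0.5448, -0.8384,  0.0168],
       [-0.3494, -0.2452, -0.9043],
       [ 0.7623,  0.4868, -0.4265]]), 't': array([-0.5456,  0.19  ,  1.1637])}
top {'fx': 385.45002993584814, 'fy': 385.45002993584814, 'cx': 278.5542862813757, 'cy': 209.99979665439568, 'R': array([[-0.0024, -0.9999, -0.0128],
       [-0.9799,  0.0049, -0.1995],
       [ 0.1995,  0.0121, -0.9798]]), 't': array([-0.2735,  0.5803,  1.0541])}
{'fx': 300.02027556047204, 'fy': 300.02027556047204, 'cx': 278.8026002403504, 'cy': 210.78025276100905, 'T_tool_cam': array([[ 0.0001, -0.9523, -0.3051,  0.0781],
       [ 1.    ,  0.0002, -0.0003,  0.0005],
       [ 0.0003, -0.3051,  0.9523, -0.0699],
       [ 0.    ,  0.    ,  0.    ,  1.    ]])}
[ 0.2876 -0.5823  0.3028] [ 0.9738  0.2274 -0.0003 -0.0012] 0.1
```

View pics/scene0.png

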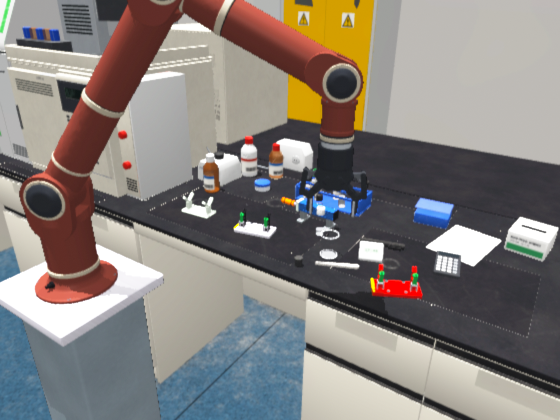

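View pics/top0.png

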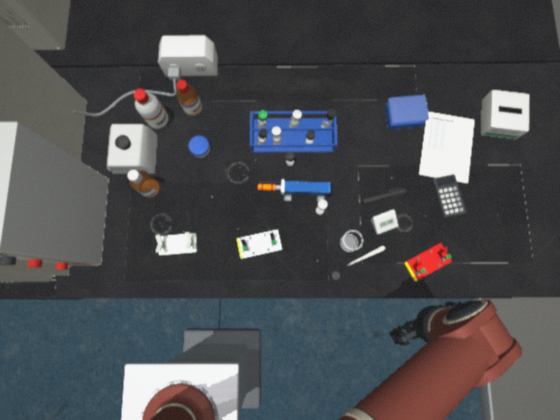

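The top view shows the sleeve near (305,187) with its handle end at (268,187) on the left. The V-rest is at (177,243), and the stand is at (260,243) with its yellow end at (239,245). The red look-alike is at (430,262). I'll get rough positions from this, then look closer with the wrist camera.

```bash
cat > h.py <<'E'
from station import arm, snapshot, camera_info, ticket
import cv2, numpy as np
from scipy.spatial.transform import Rotation as Ro
np.set_printoptions(precision=4,suppress=True)
def cam(name):
    c=camera_info(name)
    if name=="wrist":
        T=np.eye(4);T[:3,:3]=Ro.from_quat(arm.read_eef_rot()).as_matrix();T[:3,3]=arm.read_tool_pos()
        M=T@c["T_tool_cam"]; R=M[:3,:3].T; c["R"]=R; c["t"]=-R@M[:3,3]
    return c
def ray(c,px):
    px=np.atleast_2d(px).astype(float)
    d=np.c_[(px[:,0]-c["cx"])/c["fx"],(px[:,1]-c["cy"])/c["fy"],np.ones(len(px))]@c["R"]
    return -c["R"].T@c["t"],d
def onz(c,px,z):
    o,d=ray(c,px); return o+d*((z-o[2])/d[:,2])[:,None]
def proj(c,X):
    p=np.atleast_2d(X)@c["R"].T+c["t"]; return np.c_[p[:,0]/p[:,2]*c["fx"]+c["cx"],p[:,1]/p[:,2]*c["fy"]+c["cy"]]
def down(yaw): # tool z down, tool y (closing line) at angle yaw in world xy
    c,s=np.cos(yaw),np.sin(yaw)
    return Ro.from_matrix(np.array([[s,c,0],[-c,s,0],[0,0,-1]])).as_quat()
E
python3 - <<'E'
from h import *
c=camera_info("top")
for n,p,z in [("handle",(268,187),.05),("slv mouth",(282,187),.07),("slv end",(330,187),.07),("rest",(177,243),.03),("stand",(260,243),.02),("yel",(239,245),.012),("wvial",(321,205),.09),("bvial",(290,158),.06)]: print(n,onz(c,p,z))
print(Ro.from_quat(arm.read_eef_rot()).as_matrix())
for y in(0,np.pi): print(down(y), arm.ik([.45,.1,.33],down(y)), arm.ik([.5,-.02,.33],down(y)))
E
```

```text
handle [[ 0.6497 -0.2447  0.05  ]]
slv mouth [[ 0.6441 -0.2858  0.07  ]]
slv end [[ 0.6433 -0.4239  0.07  ]]
rest [[0.4881 0.0207 0.03  ]]
stand [[ 0.4883 -0.2205  0.02  ]]
yel [[ 0.4836 -0.1581  0.012 ]]
wvial [[ 0.5861 -0.3947  0.09  ]]
bvial [[ 0.7351 -0.3098  0.06  ]]
[[ 0.8966  0.4429 -0.0011]
 [ 0.4429 -0.8966  0.0021]
 [-0.     -0.0024 -1.    ]]Traceback (most recent call last):
  File "<stdin>", line 5, in <module>
  File "h.py", line 21, in down
    return Ro.from_matrix(np.array([[s,c,0],[-c,s,0],[0,0,-1]])).as_quat()
           ~~~~~~~~~~~~~~^^^^^^^^^^^^^^^^^^^^^^^^^^^^^^^^^^^^^^^
  File "scipy/spatial/transform/_rotation.pyx", line 1143, in scipy.spatial.transform._rotation.Rotation.from_matrix
ValueError: Non-positive determinant (left-handed or null coordinate frame) in rotation matrix 0: [[ 0.  1.  0.]
 [-1.  0.  0.]
 [ 0.  0. -1.]].
```

```bash
sed -i 's/\[\[s,c,0\],\[-c,s,0\]/[[-s,c,0],[c,s,0]/' h.py
python3 - <<'E'
from h import *
for y in(0,np.pi,-np.pi/2):
  for p in ([.65,-.245,.104],[.65,-.1,.104],[.488,.06,.1],[.488,-.22,.2],[.488,-.22,.1]): print(round(y,1),p, arm.ik(p,down(y)))
q=down(-np.pi/2)
for i,p in enumerate(([.52,-.1,.24],[.58,-.28,.25])):
  arm.movep(p,q); arm.pause(.2)
  c=cam("wrist"); im=snapshot("wrist"); np.save(f"c{i}.npy",c,allow_pickle=True); cv2.imwrite(f"pics/w{i}.png",im)
print(arm.read_time())
E
```

```text
0 [0.65, -0.245, 0.104] [ 0.4449  0.9058 -0.2188  1.45    0.2377  0.8117  0.1433]
0 [0.65, -0.1, 0.104] [ 0.2734  0.8656 -0.2739  1.5713  0.3078  0.7475 -0.1358]
0 [0.488, 0.06, 0.1] [-0.0324  0.7015 -0.2015  2.0599  0.3299  0.4101 -0.4915]
0 [0.488, -0.22, 0.2] [ 0.5713  0.5837 -0.2858  1.8713  0.2379  0.7196  0.1504]
0 [0.488, -0.22, 0.1] [ 0.5199  0.7388 -0.2121  1.9391  0.3035  0.4942  0.093 ]
3.1 [0.65, -0.245, 0.104] [ 0.0765  0.9486  0.4892  1.4645 -0.5274  0.8613 -2.4016]
3.1 [0.65, -0.1, 0.104] [-0.1455  0.9026  0.4819  1.5868 -0.5389  0.7879 -2.5746]
3.1 [0.488, 0.06, 0.1] [-0.4278  0.7317  0.3991  2.0721 -0.6292  0.4569 -2.6866]
3.1 [0.488, -0.22, 0.2] [ 0.0727  0.612   0.4797  1.8871 -0.4045  0.7392 -2.36  ]
3.1 [0.488, -0.22, 0.1] [ 0.1243  0.7692  0.4071  1.9517 -0.5701  0.5354 -2.213 ]
-1.6 [0.65, -0.245, 0.104] [ 0.2788  0.8985  0.0943  1.4566 -0.1038  0.7914 -1.16  ]
-1.6 [0.65, -0.1, 0.104] [ 0.0821  0.8514  0.0659  1.5784 -0.0757  0.7142 -1.388 ]
-1.6 [0.488, 0.06, 0.1] [-0.2218  0.696   0.0826  2.0658 -0.1413  0.385  -1.5981]
-1.6 [0.488, -0.22, 0.2] [ 0.3379  0.5697  0.0675  1.8788 -0.0569  0.6949 -1.1323]
-1.6 [0.488, -0.22, 0.1] [ 0.3376  0.7315  0.0696  1.945  -0.1031  0.4684 -1.0892]
3.3333
```

View pics/w0.png

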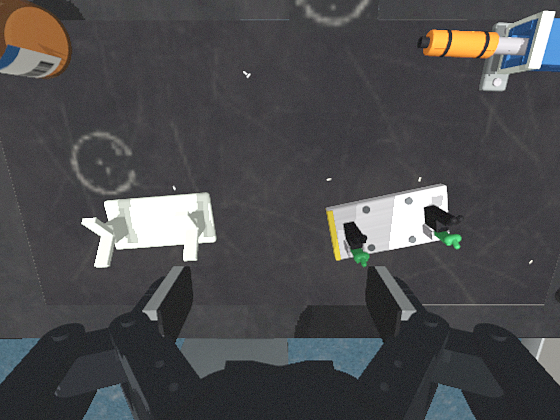

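View pics/w1.png

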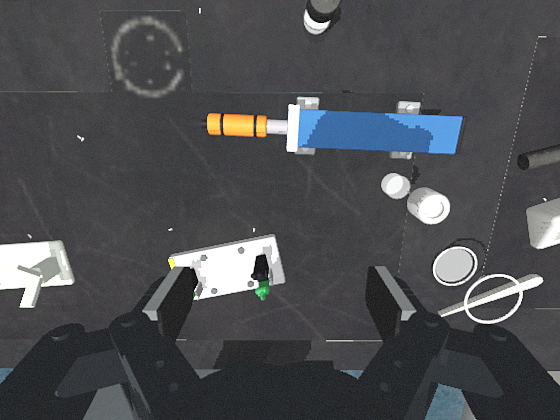

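In w0 the rest base spans about (106,200)–(215,241), the stand (327,208)–(450,235) with its yellow end on the left, and the handle is at (460,43). In w1 the handle is at (237,125), the collar at (293,128) and the blue sleeve runs to (462,135). Next I'll measure the axes by mask and zoom in on the rest and stand bases.

Run:
```python
from h import *
def axis(P):
    m=P.mean(0);u=np.linalg.svd(P-m)[2][0];u=u*np.sign(u[1]);return m,u
for i in (0,1):
    im=cv2.imread(f"pics/w{i}.png");c=np.load(f"c{i}.npy",allow_pickle=True).item()
    h=cv2.cvtColor(im,cv2.COLOR_BGR2HSV)
    o=cv2.inRange(h,(8,150,120),(22,255,255)); 
    if i==0:o[:,:400]=0
    n,l,s,_=cv2.connectedComponentsWithStats(cv2.morphologyEx(o,cv2.MORPH_CLOSE,np.ones((7,7))))
    k=1+s[1:,4].argmax(); yx=np.argwhere(l==k)[:,::-1]
    P=onz(c,yx,.05)[:,:2];m,u=axis(P);t=(P-m)@u
    print(i,"handle",s[k],m,u,np.arctan2(-u[0],u[1]),"ends",m+u*t.min(),m+u*t.max(),np.ptp(t), np.ptp((P-m)@[-u[1],u[0]]))
    if i==1:
        b=cv2.inRange(h,(95,120,60),(125,255,255));n,l,s,_=cv2.connectedComponentsWithStats(b)
        k=1+s[1:,4].argmax();P=onz(c,np.argwhere(l==k)[:,::-1],.07)[:,:2].astype(np.float32)
        print("sleeve",s[k],cv2.minAreaRect(P),"\n",cv2.boxPoints(cv2.minAreaRect(P)))
im=cv2.imread("pics/w0.png")
Z=lambda x,y:cv2.resize(im[y:y+75,x:x+150],None,fx=4,fy=4,interpolation=cv2.INTER_CUBIC)
cv2.imwrite("pics/z.png",np.vstack([Z(75,190),Z(320,185)]))
```

```text
0 handle [ 423   29   76   29 1817] [ 0.6506 -0.2422] [0.0262 0.9997] -0.026221164019939666 ends [ 0.6498 -0.2703] [ 0.6513 -0.2134] 0.056929027910228844 0.018443942078052455
1 handle [ 207  113   60   24 1283] [ 0.6505 -0.2402] [0.0389 0.9992] -0.038867983473160235 ends [ 0.6495 -0.2657] [ 0.6515 -0.2147] 0.05104192345293934 0.01834028194305308
sleeve [ 298  109  165   45 6112] ((0.6460352540016174, -0.3576052784919739), (0.1301257610321045, 0.030030541121959686), 87.76322937011719) 
 [[ 0.6285 -0.422 ]
 [ 0.6585 -0.4232]
 [ 0.6636 -0.2932]
 [ 0.6336 -0.292 ]]
```

View pics/z.png

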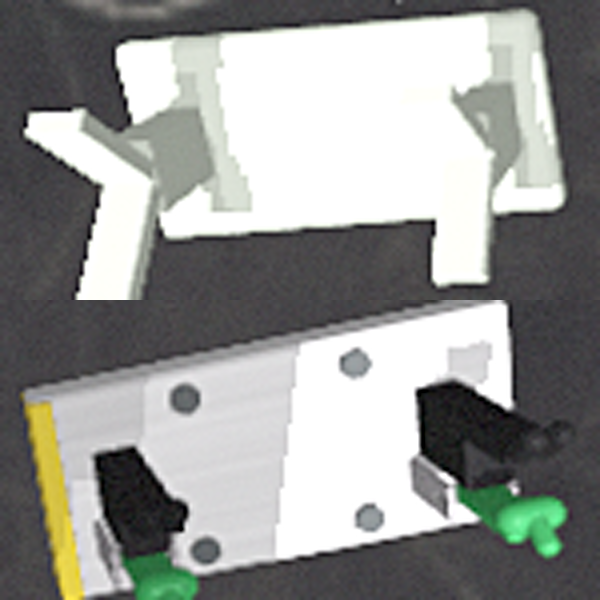

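The zoom shows the rest's base corners at about (117,42), (537,12), (565,210) and (165,238) in zoom pixels. The stand's four screws are at (185,399), (355,362), (369,517) and (206,550), which gives a good centre. The green jaws are on the picture-lower side, towards −x.

Run:
```python
from h import *
c=np.load("c0.npy",allow_pickle=True).item()
R=np.array([(117,42),(537,12),(565,210),(165,238)])/4+[75,190]
P=onz(c,R,.006)[:,:2];print("rest",P,P.mean(0),[np.linalg.norm(P[i]-P[i-1]) for i in range(4)]);u=P[0]+P[3]-P[1]-P[2];print(np.arctan2(-u[0],u[1]))
S=np.array([(185,399),(355,362),(369,517),(206,550)])/4+[320,110]
P=onz(c,S,.012)[:,:2];print("stand",P,P.mean(0));u=P[0]+P[3]-P[1]-P[2];print(np.arctan2(-u[0],u[1]))
```

```text
rest [[ 0.5126  0.0823]
 [ 0.5206 -0.0288]
 [ 0.4644 -0.0324]
 [ 0.4561  0.0791]] [0.4884 0.025 ] [np.float64(0.056557883598428144), np.float64(0.11132486770578567), np.float64(0.056281243353960266), np.float64(0.1117894395677055)]
0.07278562137852122
stand [[ 0.5039 -0.1924]
 [ 0.5138 -0.2354]
 [ 0.4705 -0.2448]
 [ 0.4609 -0.2019]] [ 0.4873 -0.2186]
0.22401528650540578
```

```bash
cat >> h.py <<'E'
A_S,A_R,A_C=-.039,.0728,.224
U=lambda a:np.array([-np.sin(a),np.cos(a),0])
HAND=np.array([.6505,-.2405,.05]);REST=np.array([.4884,.025,.045]);CLIP=np.array([.4873,-.2186,.045])
G=lambda p,dz=0:np.array(p)+[0,0,.054+dz]
E
python3 - <<'E'
from h import *
c=np.load("c0.npy",allow_pickle=True).item();print("bottle cap?",onz(camera_info("top"),(135,177),.147))
q=down(A_S)
arm.movep(G(HAND,.10),q); arm.line_to(G(HAND,.0),.15); arm.move_gripper(0,60)
print(arm.read_opening(),arm.read_finger_force(),arm.read_ft_force(),arm.read_tool_pos())
u=U(A_S)
arm.line_to(G(HAND+.03*u),.08); print(arm.read_opening(),arm.read_ft_force())
arm.line_to(G(HAND+.178*u),.12); print(arm.read_opening(),arm.read_ft_force(),arm.read_tool_pos(),arm.read_time())
cv2.imwrite("pics/w2.png",snapshot("wrist"))
E
```

```text
bottle cap? [[0.6538 0.1111 0.147 ]]
0.1929722345380766 58.41391324996948 [-0.2331 -0.8796  1.9092] [ 0.6505 -0.2405  0.1042]
0.18673846702991667 [ 0.3287  0.0376 -0.5253]
0.19113651331911344 [0.1543 0.3113 0.0181] [ 0.6574 -0.0643  0.1039] 7.7833
```

View pics/w2.png

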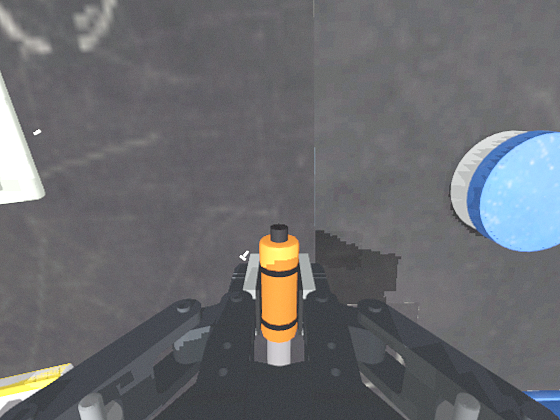

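The wrist view shows the handle held straight, with its ends at about rows 235–340, and the stem trailing free of the sleeve. I'll carry it to the rest.

Run:
```python
from h import *
c=cam("wrist");im=cv2.imread("pics/w2.png");h=cv2.cvtColor(im,cv2.COLOR_BGR2HSV)
o=cv2.inRange(h,(8,150,120),(22,255,255));n,l,s,_=cv2.connectedComponentsWithStats(cv2.morphologyEx(o,cv2.MORPH_CLOSE,np.ones((9,9))));k=1+s[1:,4].argmax()
P=onz(c,np.argwhere(l==k)[:,::-1],.05);g=arm.read_tool_pos()
t=(P-g)@U(A_S);off=(t.min()+t.max())/2;print("handle ends",t.min(),t.max(),off)
# far (+) end seen at axis height is reliable; centre = end - .025
off=np.clip(off,-.008,.008)
p=arm.read_tool_pos(); arm.line_to(p+[0,0,.11],.2)
q=down(A_R); T=REST+(.1-off)*U(A_R)
arm.line_to([.50,-.06,p[2]+.11],.2,q)
arm.line_to(G(T,.10),.2,q); arm.line_to(G(T,.02),.12)
arm.pause(.2);f0=np.array(arm.read_ft_force());print(f0)
for d in (.006,.004,.002,.001,0,-.001):
    arm.line_to(G(T,d),.03); f=np.array(arm.read_ft_force())-f0; print(d,f)
    if f[2]>2: break
cv2.imwrite("pics/sc1.png",snapshot("scene")[150:300,130:330]);print(arm.read_time(),arm.read_tool_pos())
cv2.imwrite("pics/sc1.png",cv2.resize(cv2.imread("pics/sc1.png"),None,fx=4,fy=4,interpolation=cv2.INTER_CUBIC))
```

```text
handle ends -0.0314634232889256 0.026655648554040363 -0.00240388736744262
[ 0.4888  0.262  -0.4973]
0.006 [-0.5092 -0.2621  0.6542]
0.004 [-0.2635 -1.3476  0.1501]
0.002 [-1.0167 -0.1813 -1.1693]
0.001 [ 0.4241 -0.7139  0.0589]
0 [0.4266 0.3618 0.2656]
-0.001 [-0.5076 -0.1453  4.2048]
13.4917 [0.4811 0.1272 0.0983]
```

View pics/sc1.png

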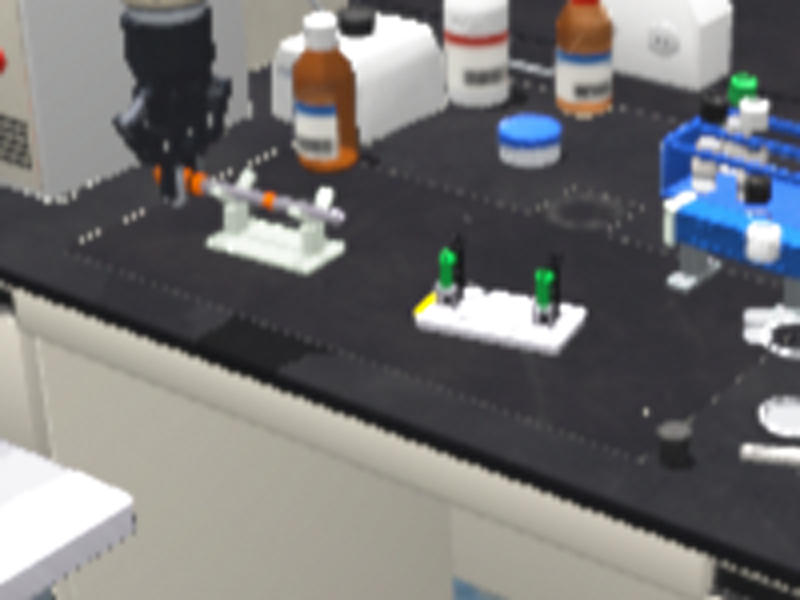

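The probe lies in both Vs with the band between them. I'll release it, then look at the probe and the stand from close above.

Run:
```python
from h import *
arm.move_gripper(1.0); p=arm.read_tool_pos(); arm.line_to(p+[0,0,.06],.15)
arm.movep(np.r_[REST[:2],.22],down(A_R)); arm.pause(.15)
c=cam("wrist");im=snapshot("wrist");np.save("c3.npy",c,allow_pickle=True);cv2.imwrite("pics/w3.png",im)
h=cv2.cvtColor(im,cv2.COLOR_BGR2HSV);o=cv2.inRange(h,(8,150,120),(22,255,255))
n,l,s,_=cv2.connectedComponentsWithStats(o)
for k in range(1,n):
    if s[k,4]>60:
        P=onz(c,np.argwhere(l==k)[:,::-1],.045);t=(P-REST)@U(A_R);x=(P-REST)@[np.cos(A_R),np.sin(A_R),0];print(s[k],"along",t.min(),t.max(),"across",x.min(),x.max())
arm.movep(np.r_[CLIP[:2],.2],down(A_C)); arm.pause(.15)
c=cam("wrist");im2=snapshot("wrist");np.save("c4.npy",c,allow_pickle=True);cv2.imwrite("pics/w4.png",im2)
a=cv2.resize(im[60:270,140:420],None,fx=2,fy=2)[:300];b=cv2.resize(im2[110:260,180:380],None,fx=2.8,fy=2.8,interpolation=cv2.INTER_CUBIC)
pad=lambda z:np.pad(z[:300],((0,300-len(z[:300])),(0,560-z.shape[1]),(0,0)))
cv2.imwrite("pics/v4.png",cv2.resize(im2[60:300,140:420],None,fx=2.5,fy=2.5,interpolation=cv2.INTER_CUBIC))
print(arm.read_time())
```

```text
[268  66   9  38  74] along 0.08788894236832433 0.11367110942292462 across -0.009193071732153968 -0.0031231150675338566
[284  66   8  38 115] along 0.08792062748959614 0.11370938215782747 across 0.0030036129623956177 0.008363796709644673
[448  86  21  57 160] along 0.05913374160553068 0.10034837867186015 across 0.12980357805966725 0.14134660879407718
[496  92  18  57 522] along 0.05456622229039996 0.09622364004707466 across 0.16743447774220066 0.18267426794006777
16.6333
```

View pics/v4.png

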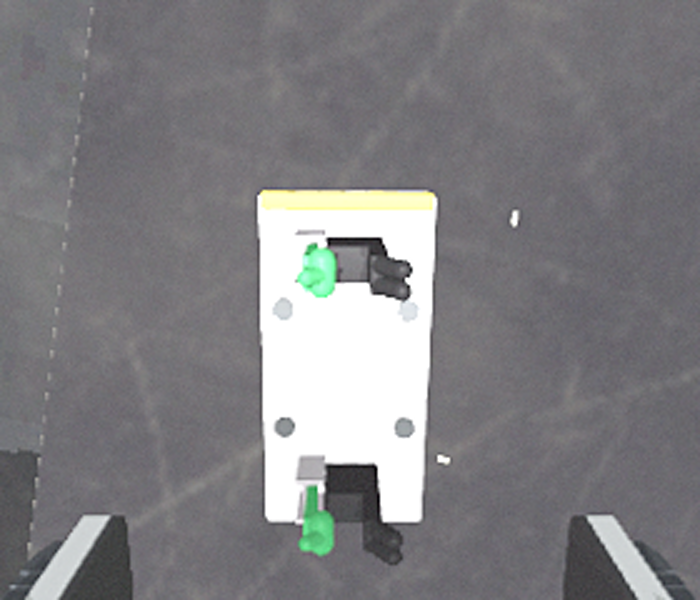

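View pics/w3.png

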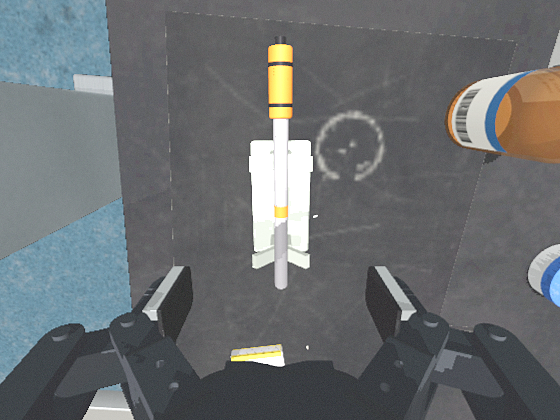

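In w3 the probe lies straight in the rest, with the band at (280,212) and the handle at rows 45–118. In v4 the stand's screws are at (283,309), (409,311), (404,428) and (285,427), the green jaws are on the left and the yellow end is at the top.

Run:
```python
from h import *
c=np.load("c3.npy",allow_pickle=True).item();im=cv2.imread("pics/w3.png")
h=cv2.cvtColor(im,cv2.COLOR_BGR2HSV);o=cv2.inRange(h,(8,100,100),(28,255,255));o[:,:262]=0;o[:,300:]=0;o[250:]=0
n,l,s,_=cv2.connectedComponentsWithStats(o)
for k in range(1,n):
    if s[k,4]>40:
        px=np.argwhere(l==k)[:,::-1];P=onz(c,(px.min(0)+px.max(0))/2,.045 if px[:,1].mean()<150 else .047);print(s[k],P)
        d=(P-REST)[0];print("along/across",d@U(A_R),d@[np.cos(A_R),np.sin(A_R),0])
c=np.load("c4.npy",allow_pickle=True).item()
S=np.array([(283,309),(409,311),(404,428),(285,427)])/2.5+[140,60]
P=onz(c,S,.012)[:,:2];print("stand",P.mean(0));u=P[0]+P[1]-P[2]-P[3];print(np.arctan2(-u[0],u[1]))
# base side edges & green noses at height ~.055
E=np.array([(258,200),(437,200),(423,520),(266,520)])/2.5+[140,60]
P=onz(c,E,.012)[:,:2];print("edges",P.mean(0),np.arctan2(-(P[0]+P[1]-P[2]-P[3])[0],(P[0]+P[1]-P[2]-P[3])[1]),np.linalg.norm(P[0]-P[1]),np.linalg.norm(P[2]-P[3]))
print(Ro.from_quat(arm.read_eef_rot()).as_matrix()[:,1])
```

```text
[268  44  25  19 278] [[0.4793 0.147  0.045 ]]
along/across 0.1223345037652034 -0.0001997785741447516
[268  65  25  39 607] [[0.4809 0.1261 0.045 ]]
along/across 0.10137198131979024 -0.0001144392842778054
[269 107  24  12 179] [[0.4829 0.1058 0.045 ]]
along/across 0.08099903886531346 0.0003549190597860609
[274 206  14  12 140] [[0.489  0.0263 0.047 ]]
along/across 0.0012845176134342637 0.0007145386873588381
stand [ 0.4884 -0.2184]
0.2154092677031165
edges [ 0.4887 -0.2186] 0.2190206113782323 0.060179872725516344 0.0604253773039072
[0.9742 0.2259 0.0008]
```

```bash
cat >> h.py <<'E'
CLIP=np.array([.4885,-.2185,.045]);A_C=.219
E
python3 - <<'E'
from h import *
M=REST+.0013*U(A_R)
arm.movep(G(M,.10),down(A_R)); arm.line_to(G(M),.12); arm.move_gripper(0,100)
print(arm.read_opening(),arm.read_finger_force(),arm.read_ft_force())
arm.line_to(G(M,.09),.12)
q=down(A_C); arm.line_to(G(CLIP,.09),.2,q); arm.line_to(G(CLIP,.035),.12); arm.pause(.3)
print(arm.read_tool_pos(),G(CLIP,.035),arm.read_time())
c=cam("wrist");im=snapshot("wrist");cv2.imwrite("pics/w5.png",im)
cv2.imwrite("pics/v5.png",cv2.resize(im[60:360,130:430],None,fx=2,fy=2,interpolation=cv2.INTER_CUBIC))
E
```

```text
0.10922696911567888 97.60775685310364 [ 0.0067 -0.7645  3.9984]
[ 0.4888 -0.2186  0.1346] [ 0.4885 -0.2185  0.134 ] 22.4667
```

View pics/v5.png

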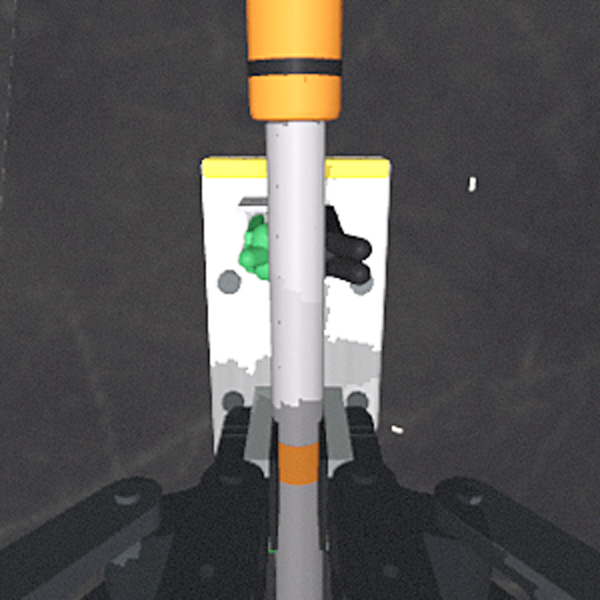

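The probe is held at the band and centred over the gap between the green and black fingers, with the handle to the yellow end. Now I'll press it down.

Run:
```python
from h import *
f0=np.array(arm.read_ft_force())
for d in (.028,.022,.019,.016,.013,.010,.007,.004,.002,.001,0,-.001,-.002):
    arm.line_to(G(CLIP,d),.04); f=np.array(arm.read_ft_force())-f0; print(d,f,arm.read_tool_pos()[2]-.099)
    if d<.003 and f[2]>25: break
    if f[2]>50: print("STOP"); break
arm.pause(.2);print(arm.read_ft_force()-f0,arm.read_opening(),arm.read_time())
```

```text
0.028 [-0.9379  0.9726  0.532 ] 0.027556473121272962
0.022 [0.0356 0.9076 0.9133] 0.02162279799981917
0.019 [-0.459   1.6625 -0.0187] 0.01883001428197889
0.016 [1.3741 0.9396 1.1495] 0.016097002324345466
0.013 [-1.2696 -0.0022  7.1086] 0.013745822091455279
0.01 [ 0.2427 -0.7615  6.8261] 0.010600322642482313
0.007 [-0.1682 -1.0568  3.578 ] 0.007084168693804738
0.004 [-0.9707  0.2474  1.1243] 0.0032820898766730278
0.002 [0.5274 2.138  1.0291] 0.0016030941374062385
0.001 [-0.3462  0.9159  0.3167] 0.0009331724260677465
0 [-1.6081  1.3127  4.7112] 0.00036492193194243017
-0.001 [-2.6287  1.3174 11.3356] 0.0002630855096053819
-0.002 [-4.2512  1.4855 19.1582] 0.00014414320339517506
[-5.3921  2.2492 17.0191] 0.10231903431958791 26.0917
```

The force rose over the noses, dropped, then bottomed at seat height. I'll relax, release and check.

Run:
```python
from h import *
arm.line_to(G(CLIP,0),.03); arm.move_gripper(1.0); arm.line_to(G(CLIP,.13),.12); arm.pause(.4)
c=cam("wrist");im=snapshot("wrist");sc=snapshot("scene")
h=cv2.cvtColor(im,cv2.COLOR_BGR2HSV);o=cv2.inRange(h,(8,100,100),(28,255,255));o[:,:262]=0;o[:,300:]=0
n,l,s,_=cv2.connectedComponentsWithStats(o)
for k in range(1,n):
    if s[k,4]>40:
        px=np.argwhere(l==k)[:,::-1];d=(onz(c,(px.min(0)+px.max(0))/2,.047)-CLIP)[0];print(s[k],d@U(A_C),d@[np.cos(A_C),np.sin(A_C),0])
z=lambda a,f:cv2.resize(a,None,fx=f,fy=f,interpolation=cv2.INTER_CUBIC)
cv2.imwrite("pics/v6.png",np.hstack([z(im[20:320,180:380],2),z(sc[160:310,200:300],4)]));print(arm.read_ft_force(),arm.read_time())
```

```text
[267  47  24  18 202] 0.12037781945925788 -0.0001884598512009246
[267  67  24  37 444] 0.09973520936007037 -0.000192250742702177
[268 107  23  12 145] 0.07943558232561101 0.00020268131451335762
[273 203   5  11  42] -0.00025945001027772186 -0.003283991978926472
[280 202   6  12  52] 0.0002023724583744755 0.003299961608649454
[-0.7745  0.5012  0.2601] 28.8
```

View pics/v6.png

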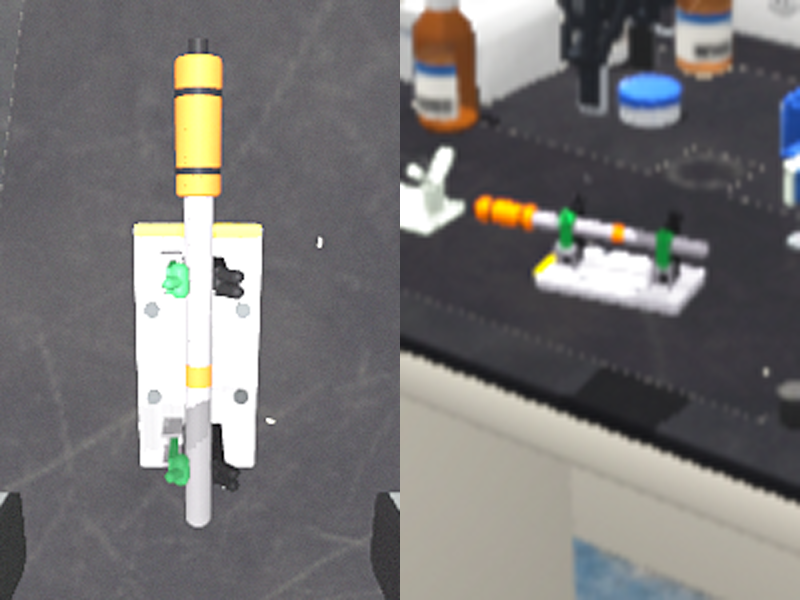

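The probe lies in both clips with the jaws closed over it. The band is within 1 mm of the seat centre, the handle is to the yellow end, and the gripper is clear.

```bash
python3 -c "
from h import *
print(ticket.finish_job())"
```

```text
the job is handed in; nothing more can be done
None
```

The probe was drawn from the sleeve, laid and released in the V-rest, then pressed home in both clips and released, with the handle at the yellow end and the band within 1 mm of midway, and I handed the job in at about 29 s (the hand-in returned no verdict).

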